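# Put the pucks away in the roller dock

## Task

Put the wooden game pucks away. First swing the toggle clamp over onto the rim of the wooden crate so that it cannot roll, and with the clamp on, load every puck on the table into the crate; then swing the clamp all the way back and push the crate along the rollers into its bay until it is fully home against the back stop, without lifting it off the rollers. Do not knock over or shove away the mug and the glass tumbler.

Things in the scene. Friction and masses are not known exactly. Their poses are not given: they have to be found in the camera images.
- track: wooden roller track fixed to the table. Origin on the table under its middle; y axis along it (+y loading end, -y bay), -x side to the robot. 12 free rollers across it, tops 42 mm above the table. Side rails 500 mm long, 56 mm high, inner faces at x +-75.5 mm, outer +-91.5 mm. Low end bar 49 mm high at y +0.244
- bay_stop (a point): foot of the dark back stop's face at the end of the bay, at track (0, -0.212, 0). The stop is 95 mm high; the bay's dark side walls stand on the rails for 190 mm before it (near one 70 mm high over the table, far one 101 mm)
- crate: open plywood crate, 142 (x) by 190 (y) by 62 mm high, walls and floor 6 mm, about 0.45 kg, on the rollers at the loading end (track y 0.10 to 0.13), 4.5 mm play to each rail; origin at the centre of its underside, 42 mm above the table, axes nearly the track's. Fully home its origin is at track y -0.117, its end against the stop. Rolls with 1 to 2 N
- clamp (a joint): toggle clamp angle, rad: 0 lowest stop, about 0.06 with its pad on the crate's rim, 1.15 fully back (start). Weight-loaded: its weights (steel jaw, ball) drop it to the nearer end, dead centre about 0.8; 1 to 2 N at the knob moves it. As the angle grows the short arm rises off the crate and the handle swings down to track -x
- clamp_pivot (a point): centre of the clamp's hinge, whose axis runs along the track's y; fixed at track (-0.115, 0.145, 0.112), on a grey stand 45 x 45 mm, 88 mm high (steel cheeks to 122 mm) outside the near rail
- clamp_knob (a point): centre of the black ball knob, 24 mm in diameter, at the end of the clamp's 10 mm round handle, 85 mm from the pivot: at pivot + (0.085 sin(0.1 - q), 0, 0.085 cos(0.1 - q)) in track axes for clamp angle q. Upright when the clamp is on, leaning low to the robot when back. Pinch it from above, fingers closing along the track's y
- clamp_pad (a point): underside of the rubber pad, 14 mm in diameter, under the steel jaw (40 mm wide, its top 21 mm above the pad's underside), 47 mm from the pivot; it comes down on the crate's near long wall
- puck1: plain beech game puck: a solid disc 45 mm in diameter and 20 mm thick, about 35 g, lying flat on the table at the start; origin at the centre of its underside, z up. Three to five of the five pucks are present in a run (an absent one has no pose). All are alike
- puck2: plain beech game puck: a solid disc 45 mm in diameter and 20 mm thick, about 35 g, lying flat on the table at the start; origin at the centre of its underside, z up. Three to five of the five pucks are present in a run (an absent one has no pose). All are alike
- puck3: plain beech game puck: a solid disc 45 mm in diameter and 20 mm thick, about 35 g, lying flat on the table at the start; origin at the centre of its underside, z up. Three to five of the five pucks are present in a run (an absent one has no pose). All are alike
- puck4: plain beech game puck: a solid disc 45 mm in diameter and 20 mm thick, about 35 g, lying flat on the table at the start; origin at the centre of its underside, z up. Three to five of the five pucks are present in a run (an absent one has no pose). All are alike
- puck5: plain beech game puck: a solid disc 45 mm in diameter and 20 mm thick, about 35 g, lying flat on the table at the start; origin at the centre of its underside, z up. Three to five of the five pucks are present in a run (an absent one has no pose). All are alike
- mug: white china mug, 80 mm across, 90 mm high, with a handle, standing on the table; origin at the centre of its underside. To be left alone
- tumbler: green glass tumbler, 72 mm across, 100 mm high, standing on the table; origin at the centre of its underside. To be left alone
- chalk: small block of cue chalk, 22 x 22 x 20 mm, lying near the pucks; origin at the centre of its underside. Not part of the job
Not all that is in view belongs to the job. What is shaped like the puck4 but black or blue is not meant.

How it is judged:
On the way, in this order (a step that is already met when the one before it is completed fails the run):
1. the clamp is swung over onto the rim of the crate at the loading end (value of joint clamp below 0.13 rad and y of crate in the frame of track above 0.07 m and z of crate in the frame of track between 0.035 and 0.05 m), for 0.3 s.
2. all the pucks are in the crate while the clamp holds it (value of joint clamp below 0.13 rad and y of crate in the frame of track above 0.07 m and x of puck1 in the frame of crate between -0.07 and 0.07 m and y of puck1 in the frame of crate between -0.093 and 0.093 m and z of puck1 in the frame of crate between -0.005 and 0.05 m and x of puck2 in the frame of crate between -0.07 and 0.07 m and y of puck2 in the frame of crate between -0.093 and 0.093 m and z of puck2 in the frame of crate between -0.005 and 0.05 m and x of puck3 in the frame of crate between -0.07 and 0.07 m and y of puck3 in the frame of crate between -0.093 and 0.093 m and z of puck3 in the frame of crate between -0.005 and 0.05 m and x of puck4 in the frame of crate between -0.07 and 0.07 m and y of puck4 in the frame of crate between -0.093 and 0.093 m and z of puck4 in the frame of crate between -0.005 and 0.05 m and x of puck5 in the frame of crate between -0.07 and 0.07 m and y of puck5 in the frame of crate between -0.093 and 0.093 m and z of puck5 in the frame of crate between -0.005 and 0.05 m), for 0.2 s.
3. the clamp is swung all the way back, the crate still at the loading end (value of joint clamp above 1 rad and y of crate in the frame of track above 0.07 m), for 0.2 s.
4. the crate is home in the bay (y of crate in the frame of track below -0.109 m and z of crate in the frame of track between 0.035 and 0.05 m), for 0.2 s.
At the end, for the whole second after the job is handed in: The crate stands on the rollers within 8 mm of the back stop of the bay and at rest, every puck present lies inside it, and the clamp is swung back (over 1.0 rad) (all of step 4 and value of joint clamp above 1 rad and x of puck1 in the frame of crate between -0.07 and 0.07 m and y of puck1 in the frame of crate between -0.093 and 0.093 m and z of puck1 in the frame of crate between -0.005 and 0.05 m and x of puck2 in the frame of crate between -0.07 and 0.07 m and y of puck2 in the frame of crate between -0.093 and 0.093 m and z of puck2 in the frame of crate between -0.005 and 0.05 m and x of puck3 in the frame of crate between -0.07 and 0.07 m and y of puck3 in the frame of crate between -0.093 and 0.093 m and z of puck3 in the frame of crate between -0.005 and 0.05 m and x of puck4 in the frame of crate between -0.07 and 0.07 m and y of puck4 in the frame of crate between -0.093 and 0.093 m and z of puck4 in the frame of crate between -0.005 and 0.05 m and x of puck5 in the frame of crate between -0.07 and 0.07 m and y of puck5 in the frame of crate between -0.093 and 0.093 m and z of puck5 in the frame of crate between -0.005 and 0.05 m and linear speed of crate below 0.02 m/s); the robot touches nothing.
It fails at once if the crate is lifted more than 25 mm off the rollers (z of crate in the frame of track above 0.067 m).
It fails at once if the mug or the tumbler is tipped or shoved more than 5 cm (angle between any of mug, tumbler's own z axis and vertical above 0.5 rad or distance of any of mug, tumbler from where it was at the start of the episode above 0.05 m).
Of puck1, puck2, puck3, puck4, puck5 only 3 to 5 are there at a start; the rules pass over those that are not, and their reading is None.
At some moment in a run one of puck1, puck2, puck3, puck4, puck5 may be knocked a few centimetres aside while the robot is not near it.
Once in a run the grip may slacken for a moment while it holds something.
It also fails if it takes over 210 s, if anything falls off the work surface, if the arm or the gripper's body presses on something with over 40 N, if the wrist force passes 120 N, or if a joint passes its speed limit or range.

## Robot

A 6-joint arm with a two-finger parallel gripper is mounted at the origin on the work surface. World frame = base frame: x ahead of the robot, y to its left, z up, the work surface at z = 0. Lengths are in m, angles in rad, forces in N, time in s.
With the tool pointing down it reaches from about 0.425 to 0.95 m from the base axis. Payload 3.5 kg.
Tool frame: the origin (TCP) lies on the centre line of the jaws, within the pads' length; the fingertips stand 19 mm ahead of it and the grasp point (between the pads) is the TCP; z points along the fingers, y is the line along which they close (so a half turn about z gives the same grasp; the last joint's range is limited). The gripper opens to 85 mm and grips with 20 to 120 N. Pads are 22 mm wide; open, the fingers measure 114 mm over their backs; the gripper's body (76 mm by 85 mm) begins 54 mm behind the grasp point. The pads swing forward as they close: fully open they stand 13 mm farther back than shut.
Start: joints at [-1.47, 0.286, 1.577, -0, 1.279, -0.15], TCP at [0.168, -0.654, 0.25] pointing down, gripper open.
Joint ranges: [-2.77, 2.77], [-0.9, 2.22], [0.21, 2.48], [-1.53, 4.67], [0.24, 2.81], [-2.84, 2.84]. Speed limits (rad/s): [2.79, 2.79, 3.14, 3.14, 3.14, 3.14].

## Interface

Orientations are given as a unit quaternion [x, y, z, w].
In Python, from plant import ctrl, imaging gives the robot as it stands. The module is installed in compiled form; this text tells all that it offers.
- The arm moves only by the shell command python3 -m handwheel 'ROWS' [OPENING] [FORCE]. ROWS is JSON, one flat list of numbers, 6 for each row, row after row: the shift along the world's x, y, z in units of 150 mm (1.0 is 150 mm), then the turn, a rotation vector about the world's x, y, z in units of 90 degrees (1.0 is 90 degrees). In form: [tx, ty, tz, rx, ry, rz, tx, ty, tz, rx, ry, rz, ...]. A call has 1 to 5 rows; each row shifts and turns the commanded pose from where the row before left it; what a row does not reach is not made up. A row lasts 1/12 s, in which the tool goes at most 41.7 mm and 7.16 degrees, less where a joint would pass 70% of its speed; a pose out of reach is approached as far as the arm can. A call with a number of a shift or a turn outside -1 to 1 is refused whole. A call with a gripper value outside its range is refused whole. OPENING is the opening, from 0 (shut) to 1 (fully open), set as the call begins (- or left out, the last holds). The fingers move at their own pace and stop on an object; FORCE is the grip in N (left out, the last holds). Time passes only in rows, so rows that do not move let the fingers close. It gives the time, the measured TCP pose, the force, the opening and the grip force at its end, in the units of the state.
- ctrl.get_state(): the state, without advancing time (a new reading comes with each control period).
- imaging.read_camera(name): name is "side" or "top"; returns (picture, depth): 420x560x3 uint8, blue, green, red; 420x560 float32, m along the optical axis (not along the pixel's ray), 0 where there is no reading.
- imaging.get_calibration(name): a dict with "fovy" (degrees; the focal length in pixels is half the picture's height over the tangent of half this angle, whatever the lens; pixels are square), "cx", "cy" (the principal point, pixels), "distortion" ([k1, k2, p1, p2, k3] as OpenCV has them; the pictures are not rectified), "R" (3x3) and "t" (3): a world point X has camera coordinates R X + t. Camera axes: x right, y down, z forward; pixel columns grow to the right and rows downward; lengths in m; the calibration is good to about 2 mm. A picture is of the moment at which its call begins. get_calibration takes no time and is no camera call.
- ctrl.sign_off(): hands the job in; it is judged then, once.
The state is a dict: "time": time; "qpos": joint angles; "dq": joint speeds; "joint_efforts": joint torques, N m; "eef_pos": TCP position; "tcp_rot": TCP orientation; "contact_force": force on the tool from outside, world axes, zero at the start; "wrist_torque": the same for the moment, N m; "opening": opening from 0.0 (shut) to 1.0 (fully open); "finger_force": force on a finger pad.
Only numpy, scipy, OpenCV 4.12 (cv2) and the standard library are available. Lean on these libraries where they do the work, as an engineer would, in place of code of your own. Each camera call takes 0.05 s, during which the arm holds its last target. There are 200 camera calls.

## Working session

There is one attempt and no reset: what is moved stays moved. The work goes in short steps, Python scripts to look and compute and a shell command to move; the robot and the scene stay as the last step left them, time stands still between calls to the robot, and variables do not carry over. Pictures are saved under pics/ and viewed, at most 14 in all, crops included, and the job is handed in when it is done.

```bash
mkdir -p pics
cat > h.py <<'E'
import numpy as np, cv2
from plant import ctrl, imaging
def K(n):
    c=imaging.get_calibration(n); f=210/np.tan(np.radians(c["fovy"])/2)
    return c,np.array([[f,0,c["cx"]],[0,f,c["cy"]],[0,0,1]]),np.array(c["distortion"],float)
def ray(n,uv):
    c,k,d=K(n); R=np.array(c["R"]);t=np.array(c["t"])
    p=cv2.undistortPoints(np.array(uv,float).reshape(-1,1,2),k,d).reshape(-1,2)
    return -R.T@t,(np.c_[p,np.ones(len(p))])@R
def plane(n,uv,z):
    o,d=ray(n,uv); return o+d*((z-o[2])/d[:,2])[:,None]
def pts(n,uv,dep):
    o,d=ray(n,uv); uv=np.array(uv,int).reshape(-1,2); return o+d*dep[uv[:,1],uv[:,0]][:,None]
def proj(n,X):
    c,k,d=K(n); return cv2.projectPoints(np.array(X,float).reshape(-1,1,3),cv2.Rodrigues(np.array(c["R"]))[0],np.array(c["t"],float),k,d)[0].reshape(-1,2)
def shot(name,n):
    p,d=imaging.read_camera(n); cv2.imwrite(f"pics/{name}.png",p); np.save(f"pics/{name}.npy",d); return p,d
E
python3 - <<'E'
from h import *
for n in("side","top"):
    shot("a_"+n,n); c=K(n)[0]; R=np.array(c["R"]);print(n,c["fovy"],-R.T@np.array(c["t"]),R[2],c["distortion"])
s=ctrl.get_state();print({k:np.round(v,3) for k,v in s.items()})
E
```

```text
side 46.219501324384645 [ 0.34204592 -1.03168019  0.75906754] [ 0.14759208  0.84926052 -0.50692519] [-0.10263056  0.          0.          0.          0.        ]
top 46.66171125061578 [ 0.23258895 -0.00546398  1.59078985] [ 0.18930543 -0.00655419 -0.98189638] [-0.01041077  0.          0.          0.          0.        ]
{'time': np.float64(0.1), 'qpos': array([-1.47 ,  0.287,  1.578,  0.   ,  1.279, -0.15 ]), 'dq': array([-0.001, -0.001, -0.003,  0.   , -0.001,  0.001]), 'joint_efforts': array([ 1.000e-03, -4.073e+01, -2.937e+01, -0.000e+00,  3.000e-03,
        0.000e+00]), 'eef_pos': array([ 0.167, -0.653,  0.249]), 'tcp_rot': array([ 0.992,  0.125,  0.   , -0.001]), 'contact_force': array([ 0.156,  0.596, -0.202]), 'wrist_torque': array([ 0.002, -0.038, -0.032]), 'finger_force': np.float64(0.0), 'opening': np.float64(0.996)}
```

View pics/a_side.png

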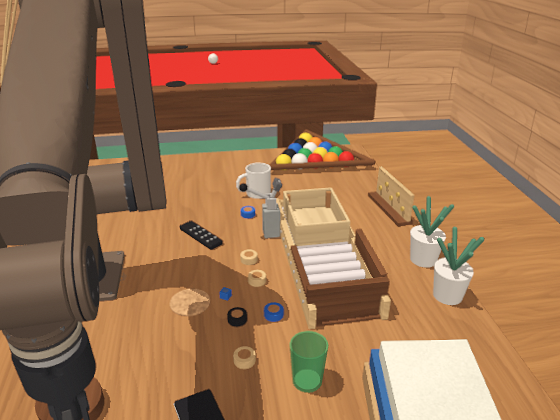

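View pics/a_top.png

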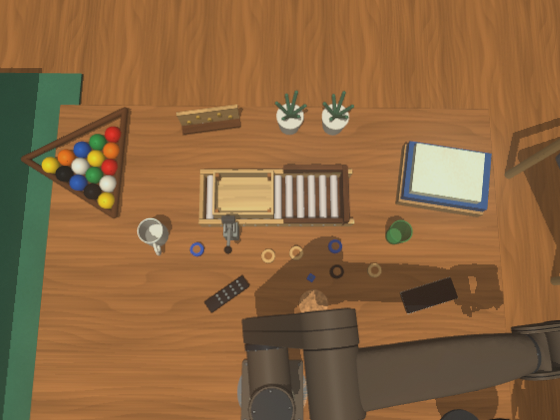

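The side view shows three beech pucks at (249,257), (257,278) and (244,357). Blue and black decoys lie near them, with something tan at (188,300). The mug is at (258,180) and the tumbler at (308,360). In the top view the track spans columns 200–352 and rows 170–223, and the clamp knob is at (228,250). I'll zoom in on both.

Run:
```python
from h import *
a=cv2.imread("pics/a_top.png")[155:325,185:415]; b=cv2.imread("pics/a_side.png")[150:400,150:400]
cv2.imwrite("pics/z1.png",cv2.resize(a,None,fx=3.47,fy=3.47,interpolation=2)); cv2.imwrite("pics/z2.png",cv2.resize(b,(600,600),interpolation=2))
for n in("side","top"):
    p=cv2.imread(f"pics/a_{n}.png"); hsv=cv2.cvtColor(p,cv2.COLOR_BGR2HSV); print(n)
    for u,v in ([(249,257),(244,357),(188,300),(220,320)] if n=="side" else [(262,256),(369,270),(312,298),(300,270)]): print(u,v,hsv[v-3:v+4,u])
```

```text
side
249 257 [[ 14 147 201]
 [ 14 147 201]
 [ 15 136 206]
 [ 18 102 242]
 [ 18  99 252]
 [ 17 110 211]
 [ 17 115 186]]
244 357 [[ 13 151 133]
 [ 13 153 132]
 [ 13 153 132]
 [ 13 153 132]
 [ 13 147 135]
 [ 17 118 169]
 [ 17 117 170]]
188 300 [[ 15 119 216]
 [ 15 120 210]
 [ 15 116 215]
 [ 15 117 223]
 [ 15 115 224]
 [ 15 117 225]
 [ 15 118 222]]
220 320 [[ 13 151 130]
 [ 13 154 126]
 [ 13 155 122]
 [ 13 153 123]
 [ 13 155 122]
 [ 13 153 123]
 [ 13 151 125]]
top
262 256 [[ 17 130 202]
 [ 17 130 208]
 [ 17 131 213]
 [ 17 129 211]
 [ 17 131 207]
 [ 17 130 198]
 [ 16 134 185]]
369 270 [[ 17 126 134]
 [ 17 125 139]
 [ 17 124 140]
 [ 17 125 141]
 [ 17 126 140]
 [ 17 126 140]
 [ 17 125 137]]
312 298 [[ 15 138 178]
 [ 15 136 169]
 [ 15 135 153]
 [ 15 136 150]
 [ 15 138 172]
 [ 15 139 194]
 [ 15 138 194]]
300 270 [[ 14 146 103]
 [ 14 148 105]
 [ 14 147 106]
 [ 14 147 104]
 [ 14 147 104]
 [ 14 146 103]
 [ 14 147 104]]
```

View pics/z1.png

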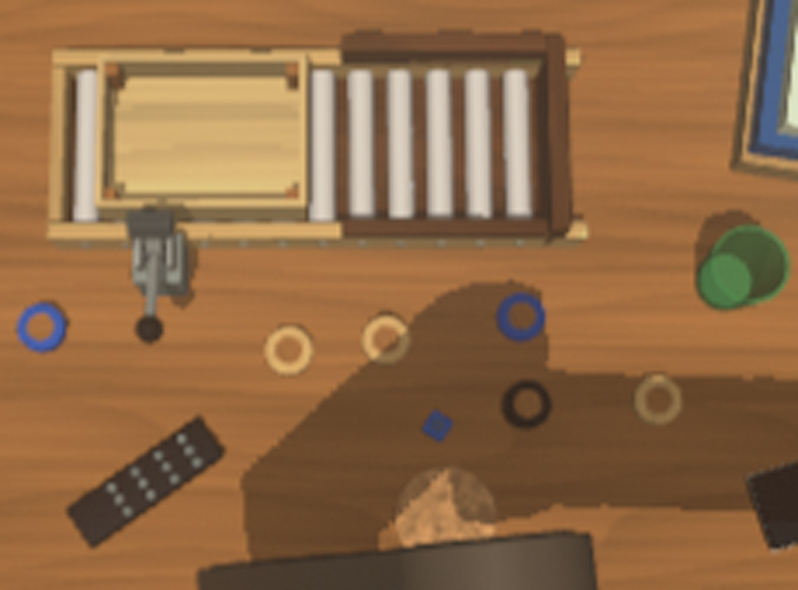

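View pics/z2.png

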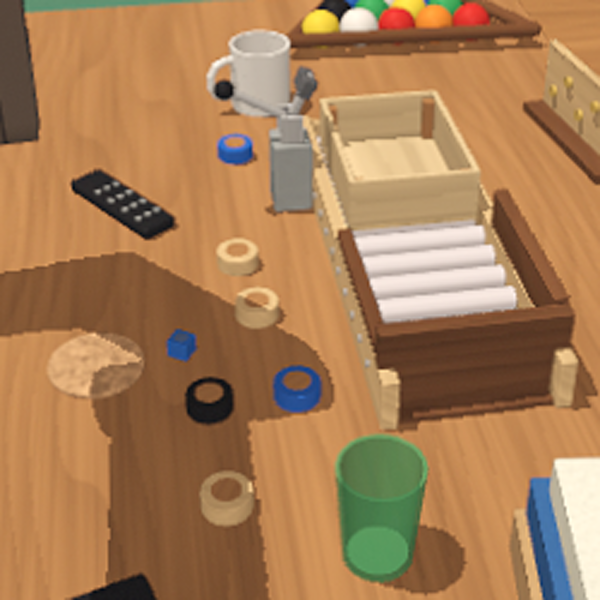

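```bash
cat >> h.py <<'E'
def tri(A,B):
    (o1,d1),(o2,d2)=A,B; d1=d1/np.linalg.norm(d1);d2=d2/np.linalg.norm(d2)
    s=np.linalg.lstsq(np.c_[d1,-d2],o2-o1,rcond=None)[0]; p,q=o1+s[0]*d1,o2+s[1]*d2
    return (p+q)/2,np.linalg.norm(p-q)
def cloud(n,d):
    v,u=np.mgrid[0:420,0:560]; P=pts(n,np.c_[u.ravel(),v.ravel()],d); P[(d==0).ravel()]=np.nan; return P.reshape(420,560,3)
E
python3 - <<'E'
from h import *
for n in("side","top"):
    p=cv2.imread(f"pics/a_{n}.png"); d=np.load(f"pics/a_{n}.npy"); P=cloud(n,d); np.save(f"pics/P_{n}",P); z=P[...,2]
    print(n,"table z",np.nanmedian(z[np.abs(z)<.02]))
    m=((z>.010)&(z<.03)).astype(np.uint8); 
    N,L,S,C=cv2.connectedComponentsWithStats(m)
    for i in range(1,N):
        if 25<S[i,4]<1500:
            q=P[L==i]; 
            if .2<q[:,0].mean()<.9 and abs(q[:,1].mean())<.7: print("px",C[i].round(1),S[i,4],"med",np.median(q,0).round(4),"rng",(q.max(0)-q.min(0)).round(3),p[L==i].mean(0).round())
P=np.load("pics/P_top.npy").reshape(-1,3)
for lo,hi in((.05,.06),(.092,.104)):
    q=P[(P[:,2]>lo)&(P[:,2]<hi)&(P[:,0]>.4)&(P[:,0]<.65)&(P[:,1]>-.4)&(P[:,1]<.35)]
    print(lo,len(q),q.min(0),q.max(0),cv2.minAreaRect(q[:,:2].astype(np.float32)))
E
```

```text
side table z -0.0004506144986404226
px [332.2 144.4] 53 med [0.8134 0.6855 0.0271] rng [0.08  0.152 0.01 ] [ 74.  94. 129.]
px [357.4 156.4] 35 med [0.879  0.562  0.0257] rng [0.035 0.064 0.012] [ 47.  73. 121.]
px [321.7 165.4] 324 med [0.7289 0.508  0.0243] rng [0.382 0.033 0.02 ] [ 44.  66. 104.]
px [264.  190.4] 51 med [0.5073 0.3508 0.0239] rng [0.048 0.027 0.019] [160. 173. 184.]
px [390.  206.5] 500 med [0.878  0.2058 0.0131] rng [0.081 0.204 0.02 ] [ 70. 107. 150.]
px [246.9 210. ] 122 med [0.4413 0.241  0.0191] rng [0.043 0.047 0.014] [156. 114. 106.]
px [201.  233.1] 498 med [0.3035 0.1395 0.0154] rng [0.116 0.146 0.01 ] [55. 59. 66.]
px [326.2 294.1] 834 med [ 0.57   -0.2383  0.02  ] rng [0.235 0.412 0.02 ] [ 72. 100. 132.]
px [248.  255.1] 182 med [0.4226 0.0091 0.019 ] rng [0.043 0.049 0.014] [118. 172. 216.]
px [423.5 259.3] 159 med [ 0.864  -0.083   0.0205] rng [0.068 0.043 0.02 ] [160. 174. 185.]
px [332.1 261.5] 33 med [ 0.628  -0.0616  0.0273] rng [0.061 0.007 0.006] [167. 174. 189.]
px [333.3 270.6] 95 med [ 0.6208 -0.0984  0.0271] rng [0.138 0.008 0.009] [164. 172
[... 2329 characters left out ...]
64 -0.2021  0.0201] rng [0.043 0.043 0.019] [37. 54. 75.]
px [310.5 276.9] 47 med [ 0.3561 -0.1179  0.0209] rng [0.025 0.023 0.014] [92. 66. 63.]
px [226.1 293.1] 625 med [0.3028 0.1514 0.0164] rng [0.115 0.139 0.018] [52. 63. 77.]
px [428.3 294.6] 961 med [ 0.3018 -0.4958  0.0261] rng [0.115 0.182 0.02 ] [33. 42. 55.]
0.05 1010 [ 0.46673276 -0.39852976  0.05000079] [0.64982132 0.24551291 0.05994955] ((0.5605736970901489, -0.07601732015609741), (0.6462344527244568, 0.17464019358158112), 88.80209350585938)
0.092 443 [ 0.46311934 -0.3996667   0.09200309] [0.6497368  0.19597399 0.10399959] ((0.5626470446586609, -0.10217684507369995), (0.5987812876701355, 0.18175803124904633), 88.26252746582031)
```

Run:
```python
from h import *
T=np.load("pics/P_top.npy"); p=cv2.imread("pics/a_top.png"); S=np.load("pics/P_side.npy"); ps=cv2.imread("pics/a_side.png")
def reg(P,zl,zh,yl,yh,xl=.4,xh=.7):
    q=P.reshape(-1,3); return q[(q[:,2]>zl)&(q[:,2]<zh)&(q[:,1]>yl)&(q[:,1]<yh)&(q[:,0]>xl)&(q[:,0]<xh)]
for nm,P in(("top",T),("side",S)):
    print(nm)
    for lab,xl,xh in(("far",.6,.7),("near",.44,.5)):
        q=reg(P,.051,.061,-.0,.30,xl,xh)
        if len(q)<10: print(lab,len(q));continue
        b=[(q[(q[:,1]>=y)&(q[:,1]<y+.02)]) for y in np.arange(0,.24,.02)]
        e=[(g[:,1].mean(),np.percentile(g[:,0],3),np.percentile(g[:,0],97)) for g in b if len(g)>4]; e=np.array(e)
        print(lab,len(q),e.round(4).tolist(), "y max",q[:,1].max(), "z",np.median(q[:,2]))
    q=reg(P,.098,.112,-.1,.25,.46,.66); print("crate rim",len(q),q.min(0),q.max(0),cv2.minAreaRect(q[:,:2].astype(np.float32)))
    q=reg(P,.085,.110,-.35,-.15,.40,.7); print("bay top",q.min(0),q.max(0))
    for n,ym in(("mug",(.25,.5)),("tum",(-.5,-.3))):
        q=reg(P,.05,.12,*ym,.4,.62); print(n,q.min(0),q.max(0))
    im=p if nm=="top" else ps
    q=P[(im.max(2)<70)&(P[...,2]>.12)&(P[...,2]<.2)&(P[...,1]>.08)&(P[...,1]<.2)&(P[...,0]<.45)&(P[...,0]>.3)]; print("knob",len(q),q.min(0),q.max(0))
    q=P[(P[...,2]>.08)&(P[...,2]<.2)&(P[...,1]>.08)&(P[...,1]<.2)&(P[...,0]<.5)&(P[...,0]>.3)]; print("clamp",len(q),q.min(0),q.max(0))
    for y in(.0143,-.0757,-.329):
        q=reg(P,.008,.03,y-.04,y+.04,.33,.46); q=q if y<-.1 else q[q[:,0]>.39];print("puck",(q.min(0)+q.max(0))/2, q.max(0)-q.min(0))
```

```text
top
far 467 [[0.0128, 0.6016, 0.6974], [0.0297, 0.6079, 0.6816], [0.0501, 0.6058, 0.6819], [0.0699, 0.6054, 0.6816], [0.0915, 0.6009, 0.6807], [0.1096, 0.6011, 0.6809], [0.1293, 0.6044, 0.6809], [0.1494, 0.6024, 0.6813], [0.1701, 0.6087, 0.6799], [0.1861, 0.6054, 0.6682], [0.2114, 0.651, 0.6995], [0.2332, 0.6098, 0.6993]] y max 0.24487882606774328 z 0.053156370511418194
near 7
crate rim 281 [0.48878177 0.00603814 0.0980106 ] [0.65953339 0.19597399 0.11162529] ((0.5748800039291382, 0.10099512338638306), (0.17115835845470428, 0.18926197290420532), 0.5921077728271484)
bay top [ 0.52765551 -0.2363767   0.08525032] [ 0.69980182 -0.15147474  0.10729868]
mug [0.42140659 0.34879196 0.0502975 ] [0.53156819 0.42754119 0.09771685]
tum [ 0.46298274 -0.49973334  0.05001618] [ 0.61999736 -0.35893352  0.11994511]
knob 31 [0.41604741 0.12841971 0.158067  ] [0.43129368 0.14328881 0.17441702]
clamp 201 [0.41604741 0.11788844 0.08045257] [0.49975771 0.15919506 0.17441702]
puck [0.42745998 0.01689657 0.01876917] [0.05264265 0.06187112 0.02115651]
puck [ 0.42485416 -0.07452126  0.01861382] [0.06531054 0.
[... 568 characters left out ...]
784302), (0.17481756210327148, 0.20124781131744385), 0.14178258180618286)
bay top [ 0.52495023 -0.24385229  0.08500031] [ 0.69992675 -0.15013438  0.10390298]
mug [0.41924218 0.33846906 0.05006076] [0.52913434 0.43332007 0.0942805 ]
tum [ 0.4588665  -0.4999131   0.05003472] [ 0.61998186 -0.36272217  0.11996864]
knob 44 [0.41626326 0.11788843 0.14585034] [0.43310662 0.13178494 0.16672445]
clamp 305 [0.41181167 0.11041216 0.08006525] [0.49981795 0.15611953 0.16672445]
puck [0.42251548 0.01565881 0.01620326] [0.04289179 0.05032554 0.01628768]
puck [ 0.43444426 -0.07664282  0.01561461] [0.0418966  0.04798982 0.01516532]
puck [ 0.38004648 -0.33073104  0.01562166] [0.04463374 0.04564555 0.01518784]
```

Run:
```python
from h import *
c=np.array([[50,240],[54,50],[588,240],[580,50]])/3.47+[185,155]; print(plane("top",c,.056).round(4))
c=np.array([[97,207],[104,55],[305,207],[306,55]])/3.47+[185,155]; print("crate rim outer",plane("top",c,.104).round(4))
c=np.array([[378,372],[575,350],[327,205],[341,230],[475,177],[321,97],[433,93]])/2.4+150; print("side railNR,FR",plane("side",c[:2],.056).round(4),"cr rim",plane("side",c[4:],.104).round(4))
for n in("top","side"):
    P=np.load(f"pics/P_{n}.npy").reshape(-1,3); 
    for lo,hi,yl,yh,nm in((.051,.060,.0,.3,"rails"),(.099,.110,-.01,.3,"rim+"),(.06,.110,-.35,-.0,"bay")):
        q=P[(P[:,2]>lo)&(P[:,2]<hi)&(P[:,1]>yl)&(P[:,1]<yh)&(P[:,0]>.49)&(P[:,0]<.74)]
        print(n,nm,len(q),q.min(0).round(4),q.max(0).round(4))
    for a in((.01,.03),(.04,.06),(.08,.1),(.17,.18),(.2,.22)):
        q=P[(P[:,2]>.05)&(P[:,2]<.060)&(P[:,1]>a[0])&(P[:,1]<a[1])&(P[:,0]>.47)&(P[:,0]<.74)]; print(a,len(q),q.min(0).round(4),q.max(0).round(4))
```

```text
[[ 0.5189  0.2386  0.056 ]
 [ 0.7013  0.242   0.056 ]
 [ 0.5236 -0.2588  0.056 ]
 [ 0.7066 -0.2551  0.056 ]]
crate rim outer [[0.5404 0.19   0.104 ]
 [0.6824 0.1884 0.104 ]
 [0.5423 0.0032 0.104 ]
 [0.6843 0.0038 0.104 ]]
side railNR,FR [[ 0.526  -0.2451  0.056 ]
 [ 0.7114 -0.2444  0.056 ]] cr rim [[ 0.677  -0.0112  0.104 ]
 [ 0.5447  0.1911  0.104 ]
 [ 0.679   0.1818  0.104 ]]
top rails 957 [0.5224 0.0014 0.051 ] [0.7061 0.2449 0.0599]
top rim+ 436 [0.543 0.006 0.099] [0.6883 0.1957 0.11  ]
top bay 1258 [ 0.5253 -0.2501  0.0601] [ 7.124e-01 -3.000e-04  1.099e-01]
(0.01, 0.03) 104 [0.5241 0.0113 0.0502] [0.7061 0.03   0.0596]
(0.04, 0.06) 125 [0.5242 0.0401 0.0501] [0.7065 0.06   0.0594]
(0.08, 0.1) 112 [0.5237 0.0801 0.05  ] [0.705  0.0996 0.0592]
(0.17, 0.18) 53 [0.5237 0.17   0.0501] [0.7042 0.18   0.0597]
(0.2, 0.22) 46 [0.5225 0.2009 0.0503] [0.7032 0.2191 0.0595]
side rails 604 [0.4916 0.     0.051 ] [0.7056 0.2358 0.06  ]
side rim+ 506 [ 0.4903 -0.0033  0.099 ] [0.6851 0.198  0.1099]
side bay 2622 [ 0.5225 -0.2439  0.06  ] [ 0.7093 -0.      0.1072]
(0.01, 0.03) 59 [0.5217 0.0107 0.0501] [0.7044 0.0299 0.0593]
(0.04, 0.06) 40 [0.5214 0.0405 0.0506] [0.7056 0.0594 0.0592]
(0.08, 0.1) 34 [0.5212 0.0804 0.0501] [0.6793 0.0995 0.06  ]
(0.17, 0.18) 27 [0.5288 0.1714 0.0501] [0.6779 0.1799 0.0597]
(0.2, 0.22) 9 [0.5253 0.2024 0.0541] [0.5354 0.2194 0.0577]
```

Run:
```python
from h import *
def cen(n,c,r,f):
    p=cv2.imread(f"pics/a_{n}.png"); m=f(p).astype(np.uint8); k=np.zeros_like(m); cv2.circle(k,c,r,1,-1); m&=k
    N,L,S,C=cv2.connectedComponentsWithStats(m); i=1+np.argmax(S[1:,4]); return S[i,:2]+(S[i,2:4]-1)/2,S[i]
dark=lambda p:p.max(2)<60
a,s1=cen("top",(228,250),9,dark); b,s2=cen("side",(243,187),8,dark); print(a,s1,b,s2)
o,d=ray("top",a);o2,d2=ray("side",b);print("knob",tri((o,d[0]),(o2,d2[0])))
# puck: silhouettes from depth, z>6mm
for ct,cs in(((268,256),(249,257)),((296,253),(257,278)),((374,270),(244,357))):
    r=[]
    for n,c in(("top",ct),("side",cs)):
        z=np.load(f"pics/P_{n}.npy")[...,2]; m=(z>.0165).astype(np.uint8);k=np.zeros_like(m);cv2.circle(k,c,18,1,-1);m&=k
        N,L,S,C=cv2.connectedComponentsWithStats(m);i=1+np.argmax(S[1:,4]); r.append(S[i,:2]+(S[i,2:4]-1)/2); 
    o,d=ray("top",r[0]);o2,d2=ray("side",r[1]);print("puck",tri((o,d[0]),(o2,d2[0])),plane("top",r[0],.02),plane("side",r[1],.02))
```

```text
Traceback (most recent call last):
ValueError: attempt to get argmax of an empty sequence
```

```bash
python3 -m handwheel '[0.2,0.18,0.05,0,0,0, 0.2,0.18,0.05,0,0,0, 0.2,0.18,0.05,0,0,0, 0.2,0.18,0,0,0,0, 0.2,0.18,0,0,0,0]'; python3 -m handwheel '[0.2,0.18,0,0,0,0.0, 0.2,0.18,0,0,0,0, 0.15,0.2,0,0,0,0, 0.1,0.25,0,0,0,0, 0,0.27,0,0,0,0]'
python3 - <<'E'
from h import *
def cen(n,c,r,f):
    p=cv2.imread(f"pics/a_{n}.png"); m=f(p).astype(np.uint8); k=np.zeros_like(m); cv2.circle(k,c,r,1,-1); m&=k
    N,L,S,C=cv2.connectedComponentsWithStats(m); i=1+np.argmax(S[1:,4]); return S[i,:2]+(S[i,2:4]-1)/2,S[i]
dark=lambda p:p.max(2)<80
a,s1=cen("top",(228,250),9,dark); b,s2=cen("side",(243,187),8,dark); print(a,s1,b,s2)
o,d=ray("top",a);o2,d2=ray("side",b);print("knob",tri((o,d[0]),(o2,d2[0])))
for ct,cs in(((268,256),(249,257)),((296,253),(257,278)),((374,270),(244,357))):
    r=[]
    for n,c in(("top",ct),("side",cs)):
        z=np.load(f"pics/P_{n}.npy")[...,2]; m=(z>.0165).astype(np.uint8);k=np.zeros_like(m);cv2.circle(k,c,18,1,-1);m&=k
        N,L,S,C=cv2.connectedComponentsWithStats(m);i=1+np.argmax(S[1:,4]); r.append(S[i,:2]+(S[i,2:4]-1)/2); 
    o,d=ray("top",r[0]);o2,d2=ray("side",r[1]);print("puck",tri((o,d[0]),(o2,d2[0])),plane("top",r[0],.02),plane("side",r[1],.02))
E
```

```text
time: 0.52
eef_pos: [0.3186, -0.5175, 0.2731]
tcp_rot: [0.992, 0.125, 0.0, 0.0]
contact_force: [0.8, 0.2, -0.1]
opening: 1.002
finger_force: 0.0
time: 0.93
eef_pos: [0.4168, -0.3552, 0.2722]
tcp_rot: [0.992, 0.126, 0.0, -0.0]
contact_force: [-0.3, 0.2, 0.7]
opening: 1.0
finger_force: 0.0
[228. 249.] [225 246   7   7  35] [243. 187.] [240 184   7   7  45]
knob (array([0.42583638, 0.13536389, 0.15280994]), np.float64(0.0012901134489144185))
puck (array([0.42478706, 0.01988802, 0.01580517]), np.float64(0.003397065687992034)) [[0.42598187 0.01984078 0.02      ]] [[0.42262138 0.01364401 0.02      ]]
puck (array([ 0.43619309, -0.07123267,  0.01356696]), np.float64(0.0024743682861353583)) [[ 0.43660513 -0.07096618  0.02      ]] [[ 0.43414471 -0.07972855  0.02      ]]
puck (array([ 0.38154282, -0.3247481 ,  0.01257249]), np.float64(0.002221605318618469)) [[ 0.38195154 -0.3232231   0.02      ]] [[ 0.38005013 -0.33191417  0.02      ]]
```

```bash
python3 -m handwheel '[0.07,0.26,0,0,0,0, 0,0.26,0,0,0,-0.05, 0,0.26,0,0,0,-0.05, 0,0.26,0,0,0,-0.05, 0,0.26,0,0,0,0]' 0.7 >/dev/null; python3 -m handwheel '[0,0.26,0,0,0,0, 0,0.26,0,0,0,0, 0,0.26,0,0,0,0, 0,0.26,0,0,0,0, 0,0.26,0,0,0,0]'; python3 -m handwheel '[0,0.26,0,0,0,0, 0,0.26,0,0,0,0, 0,0.163,0,0,0,0, 0,0,0,0,0,0, 0,0,0,0,0,0]'
python3 - <<'E'
from h import *
a,_=shot("b_top","top");b,_=shot("b_side","side"); cv2.imwrite("pics/b.png",np.hstack([cv2.resize(a[150:420,150:460],(400,348)),cv2.resize(b[130:420,100:430],(396,348))]))
E
```

```text
time: 1.77
eef_pos: [0.4248, 0.035, 0.2726]
tcp_rot: [1.0, 0.007, 0.0, 0.0]
contact_force: [0.1, 0.4, -0.2]
opening: 0.699
finger_force: 0.0
time: 2.18
eef_pos: [0.425, 0.1366, 0.2723]
tcp_rot: [1.0, 0.009, -0.0, 0.0]
contact_force: [0.5, 0.4, -0.7]
opening: 0.7
finger_force: 0.0
```

View pics/b.png

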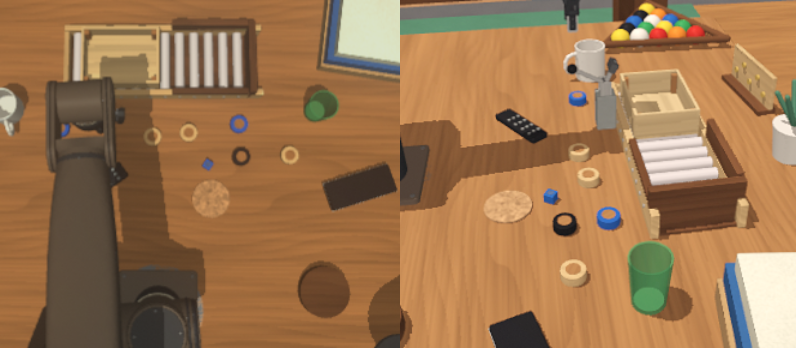

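The combined view shows the same three beech pucks and nothing new. The gripper is over the knob, so I'll go down and pinch it.

```bash
python3 -m handwheel '[0,0,-0.2,0,0,0, 0,0,-0.2,0,0,0, 0,0,-0.2,0,0,0, 0,0,-0.197,0,0,0, 0,0,0,0,0,0]'; python3 -m handwheel '[0,0,0,0,0,0, 0,0,0,0,0,0, 0,0,0,0,0,0, 0,0,0,0,0,0, 0,0,0,0,0,0]' 0.1 30;python3 -m handwheel '[0,0,0,0,0,0, 0,0,0,0,0,0, 0,0,0,0,0,0, 0,0,0,0,0,0, 0,0,0,0,0,0]'
```

```text
time: 2.7
eef_pos: [0.4213, 0.1337, 0.1471]
tcp_rot: [1.0, 0.006, -0.006, 0.001]
contact_force: [0.6, -1.0, -1.1]
opening: 0.699
finger_force: 0.0
time: 3.12
eef_pos: [0.4274, 0.1355, 0.1559]
tcp_rot: [1.0, 0.008, 0.003, 0.0]
contact_force: [-0.7, -1.0, 5.5]
opening: 0.257
finger_force: 29.4
time: 3.53
eef_pos: [0.4274, 0.1355, 0.1559]
tcp_rot: [1.0, 0.008, 0.002, 0.0]
contact_force: [0.1, -0.6, 6.2]
opening: 0.257
finger_force: 29.4
```

```bash
python3 -m handwheel '[0.033,0,0.046,0,0,0, 0.033,0,0.046,0,0,0, 0.042,0,0.039,0,0,0, 0.042,0,0.038,0,0,0, 0,0,0,0,0,0]'; python3 -m handwheel '[0.048,0,0.03,0,0,0, 0.048,0,0.029,0,0,0, 0.053,0,0.02,0,0,0, 0.053,0,0.019,0,0,0, 0,0,0,0,0,0]';python3 -m handwheel '[0.056,0,0.009,0,0,0, 0.056,0,0.008,0,0,0, 0.04,0,0,0,0,0, 0,0,0,0,0,0, 0,0,0,0,0,0]'
```

```text
time: 3.95
eef_pos: [0.4499, 0.1358, 0.1805]
tcp_rot: [1.0, 0.008, 0.001, -0.0]
contact_force: [-2.5, 0.9, 1.8]
opening: 0.258
finger_force: 29.9
time: 4.37
eef_pos: [0.4805, 0.136, 0.1939]
tcp_rot: [1.0, 0.007, 0.002, -0.001]
contact_force: [0.6, 3.2, -0.4]
opening: 0.256
finger_force: 30.6
time: 4.78
eef_pos: [0.5024, 0.1363, 0.1963]
tcp_rot: [1.0, 0.007, 0.001, -0.001]
contact_force: [-0.3, 5.2, 1.4]
opening: 0.256
finger_force: 30.0
```

```bash
python3 -m handwheel '[0,0,0,0,0,0, 0,0,0,0,0,0, 0,0,0,0,0,0, 0,0,0,0,0,0, 0,0,0,0,0,0]' 0.7; python3 -m handwheel '[0,0,0.2,0,0,0, 0,0,0.2,0,0,0, -0.1,-0.25,0.1,0,0,0, -0.1,-0.25,0,0,0,0, -0.1,-0.25,0,0,0,0]' 1 ;python3 -m handwheel '[-0.1,-0.25,0,0,0,0, -0.1,-0.25,0,0,0,0, 0,-0.25,0,0,0,0, 0,-0.2,0,0,0,0, 0,0,0,0,0,0]'
python3 - <<'E'
from h import *
a,_=shot("c_top","top");b,_=shot("c_side","side"); cv2.imwrite("pics/c.png",np.hstack([cv2.resize(a[150:350,180:400],(418,380)),cv2.resize(b[150:380,180:400],(363,380))]))
E
```

```text
time: 5.2
eef_pos: [0.5013, 0.1352, 0.1958]
tcp_rot: [1.0, 0.008, 0.0, 0.0]
contact_force: [-0.4, 0.5, 0.1]
opening: 0.701
finger_force: 0.0
time: 5.62
eef_pos: [0.4568, 0.0234, 0.2723]
tcp_rot: [1.0, 0.009, 0.002, 0.001]
contact_force: [0.7, -1.0, -0.5]
opening: 0.999
finger_force: 0.0
time: 6.03
eef_pos: [0.4262, -0.1227, 0.2708]
tcp_rot: [1.0, 0.005, 0.0, 0.002]
contact_force: [-0.8, 0.3, 0.1]
opening: 1.003
finger_force: 0.0
```

View pics/c.png

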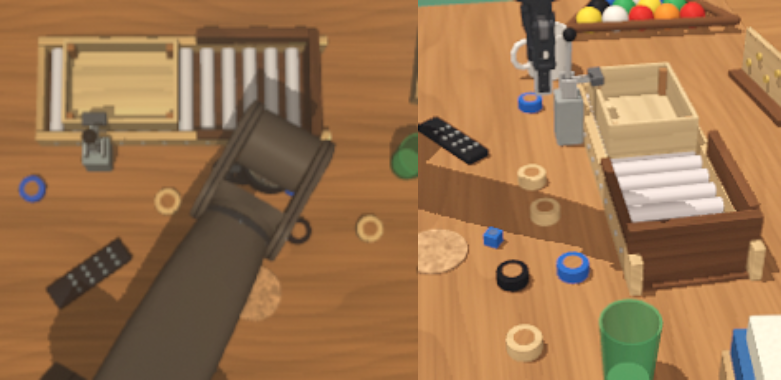

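The clamp is down: the jaw is on the near rim at left (93,118) and the knob is upright. The pucks haven't moved. I'll fetch the farthest one first, at (0.381, -0.327).

```bash
python3 -m handwheel '[-0.06,-0.26,0,0,0,0, -0.06,-0.26,0,0,0,0, -0.06,-0.26,0,0,0,0, -0.06,-0.26,-0.2,0,0,0, -0.06,-0.26,-0.2,0,0,0]' 1; python3 -m handwheel '[0,-0.06,-0.25,0,0,0, 0,0,-0.25,0,0,0, 0,0,-0.25,0,0,0, 0,0,0,0,0,0, 0,0,0,0,0,0]'
python3 - <<'E'
from h import *
P=0
p,d=shot("d_side","side");print(ctrl.get_state()["eef_pos"],ctrl.get_state()["qpos"].round(2)); cv2.imwrite("pics/d.png",cv2.resize(p[240:400,170:330],(400,400)))
E
```

```text
time: 6.55
eef_pos: [0.3856, -0.3016, 0.2219]
tcp_rot: [1.0, 0.009, 0.002, 0.002]
contact_force: [-0.0, -0.0, -0.4]
opening: 0.992
finger_force: 0.0
time: 6.97
eef_pos: [0.3841, -0.3069, 0.1061]
tcp_rot: [1.0, 0.008, -0.002, -0.002]
contact_force: [0.2, 0.2, 0.5]
opening: 1.002
finger_force: 0.0
[ 0.38546123 -0.30859336  0.10872319] [-0.88  0.06  2.12  0.    0.96  0.67]
```

View pics/d.png

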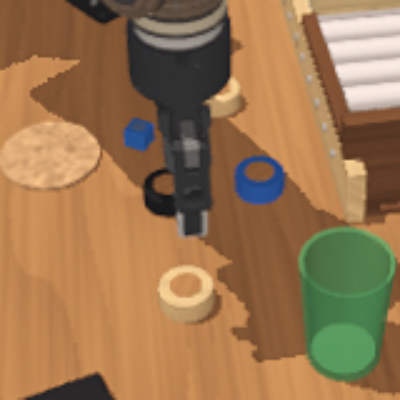

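The side crop shows the gripper above and slightly behind the puck at (187,293), which is still in place.

```bash
python3 -m handwheel '[-0.03,-0.12,0,0,0,0, 0,0,-0.2,0,0,0, 0,0,-0.2,0,0,0, 0,0,-0.16,0,0,0, 0,0,0,0,0,0]'; python3 -m handwheel '[0,0,0,0,0,0, 0,0,0,0,0,0, 0,0,0,0,0,0, 0,0,0,0,0,0, 0,0,0,0,0,0]' 0.3 40; python3 -m handwheel '[0,0,0.1,0,0,0, 0,0,0.2,0,0,0, 0,0,0.25,0,0,0, 0,0,0.25,0,0,0, 0,0,0.25,0,0,0]'
```

```text
time: 7.43
eef_pos: [0.3799, -0.3259, 0.0229]
tcp_rot: [1.0, 0.008, -0.001, -0.001]
contact_force: [-0.3, 0.8, -0.4]
opening: 0.996
finger_force: 0.0
time: 7.85
eef_pos: [0.3818, -0.3289, 0.0272]
tcp_rot: [1.0, 0.008, 0.002, 0.002]
contact_force: [0.4, 1.5, 5.8]
opening: 0.505
finger_force: 39.8
time: 8.27
eef_pos: [0.3802, -0.3271, 0.1846]
tcp_rot: [1.0, 0.008, 0.001, 0.001]
contact_force: [0.6, -1.0, -0.6]
opening: 0.504
finger_force: 40.8
```

```bash
python3 -m handwheel '[0.146,0.212,0,0,0,0, 0.146,0.212,0,0,0,0, 0.146,0.212,0,0,0,0, 0.146,0.212,0,0,0,0, 0.146,0.212,0,0,0,0]'; python3 -m handwheel '[0.146,0.212,0,0,0,0, 0.146,0.212,0,0,0,0, 0.146,0.212,0,0,0,0, 0.146,0.212,0,0,0,0, 0.146,0.212,0,0,0,0]';python3 -m handwheel '[0.146,0.212,0,0,0,0, 0.146,0.212,0,0,0,0, 0,0,0,0,0,0, 0,0,0,0,0,0]'
```

```text
time: 8.68
eef_pos: [0.4908, -0.1668, 0.1835]
tcp_rot: [1.0, 0.007, 0.002, 0.001]
contact_force: [0.4, -0.9, -0.7]
opening: 0.502
finger_force: 40.8
time: 9.1
eef_pos: [0.6004, -0.0072, 0.1833]
tcp_rot: [1.0, 0.008, 0.001, 0.0]
contact_force: [0.4, -1.2, -0.1]
opening: 0.503
finger_force: 40.8
time: 9.43
eef_pos: [0.6439, 0.0564, 0.1827]
tcp_rot: [1.0, 0.009, 0.001, 0.0]
contact_force: [0.1, -0.2, -0.3]
opening: 0.501
finger_force: 40.9
```

```bash
python3 -m handwheel '[0,-0.01,-0.2,0,0,0, 0,0,-0.2,0,0,0, 0,0,-0.18,0,0,0, 0,0,-0.1,0,0,0, 0,0,0,0,0,0]'; python3 -m handwheel '[0,0,0,0,0,0, 0,0,0,0,0,0, 0,0,0,0,0,0, 0,0,0,0,0,0]' 0.63; python3 -m handwheel '[0,0,0.2,0,0,0, 0,0,0.25,0,0,0, 0,0,0.25,0,0,0, 0,0,0,0,0,0]'
python3 - <<'E'
from h import *
a,d=shot("e_top","top");b,ds=shot("e_side","side"); cv2.imwrite("pics/e.png",np.hstack([cv2.resize(a[150:350,180:400],(418,380)),cv2.resize(b[150:380,180:400],(363,380))]))
for n,dd,cs in(("top",d,((268,256),(296,253))),("side",ds,((249,257),(257,278)))):
    P=cloud(n,dd); z=P[...,2]
    for c in cs:
        m=((z>.0165)&(z<.03)).astype(np.uint8);k=np.zeros_like(m);cv2.circle(k,c,18,1,-1);m&=k
        q=P[m>0]; print(n,len(q),((q.min(0)+q.max(0))/2).round(4) if len(q) else"")
E
```

```text
time: 9.85
eef_pos: [0.6427, 0.0515, 0.0797]
tcp_rot: [1.0, 0.007, -0.0, 0.001]
contact_force: [0.1, -0.6, 0.6]
opening: 0.501
finger_force: 41.0
time: 10.18
eef_pos: [0.6431, 0.0526, 0.0801]
tcp_rot: [1.0, 0.007, 0.0, 0.0]
contact_force: [-0.8, -0.2, 0.7]
opening: 0.628
finger_force: 0.0
time: 10.52
eef_pos: [0.6477, 0.0527, 0.1949]
tcp_rot: [1.0, 0.008, 0.008, 0.001]
contact_force: [1.0, 0.8, 2.1]
opening: 0.631
finger_force: 0.0
top 112 [0.426  0.0167 0.0231]
top 126 [ 0.4367 -0.071   0.0224]
side 191 [ 0.4248 -0.0176  0.0202]
side 167 [ 0.4344 -0.0751  0.0196]
```

View pics/e.png

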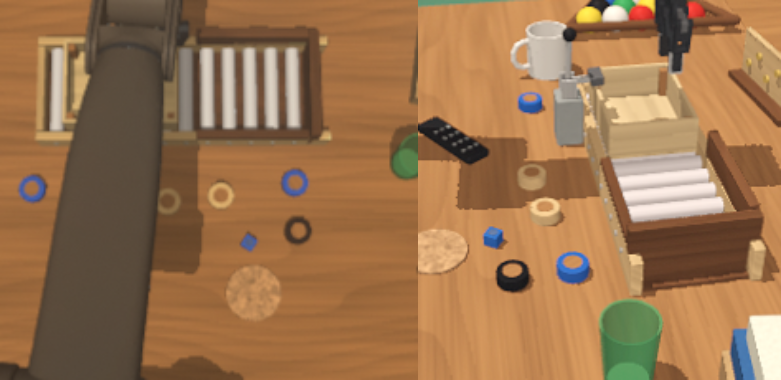

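The puck at right (244,343) is gone and the gripper is empty, so it should be inside the crate; I'll confirm once the arm is out of the way. Next is the puck at (0.436, -0.073).

```bash
python3 -m handwheel '[-0.23,-0.14,0,0,0,0, -0.23,-0.14,0,0,0,0, -0.23,-0.14,0,0,0,0, -0.23,-0.14,0,0,0,0, -0.23,-0.14,0,0,0,0]' 0.85; python3 -m handwheel '[-0.23,-0.14,-0.1,0,0,0, 0,0,-0.25,0,0,0, 0,0,-0.25,0,0,0, 0,0,0,0,0,0, 0,0,0,0,0,0]'
```

```text
time: 11.03
eef_pos: [0.4676, -0.0522, 0.1822]
tcp_rot: [1.0, 0.008, -0.002, -0.001]
contact_force: [0.6, 0.2, 0.7]
opening: 0.852
finger_force: 0.0
time: 11.45
eef_pos: [0.4344, -0.0714, 0.0922]
tcp_rot: [1.0, 0.007, -0.004, -0.002]
contact_force: [0.3, 0.4, 0.2]
opening: 0.851
finger_force: 0.0
```

```bash
python3 -m handwheel '[0.01,-0.01,-0.15,0,0,0, 0,0,-0.15,0,0,0, 0,0,-0.13,0,0,0, 0,0,0,0,0,0]'; python3 -m handwheel '[0,0,0,0,0,0, 0,0,0,0,0,0, 0,0,0,0,0,0, 0,0,0,0,0,0, 0,0,0,0,0,0]' 0.3 40; python3 -m handwheel '[0,0,0.1,0,0,0, 0,0,0.2,0,0,0, 0,0,0.25,0,0,0, 0,0,0.25,0,0,0, 0,0,0.25,0,0,0]'
```

```text
time: 11.78
eef_pos: [0.4376, -0.0731, 0.0289]
tcp_rot: [1.0, 0.008, -0.002, -0.001]
contact_force: [-0.2, -0.0, -0.6]
opening: 0.85
finger_force: 0.0
time: 12.2
eef_pos: [0.4406, -0.0745, 0.033]
tcp_rot: [1.0, 0.008, 0.002, 0.001]
contact_force: [-1.1, 2.1, 6.3]
opening: 0.495
finger_force: 39.7
time: 12.62
eef_pos: [0.4384, -0.0737, 0.1907]
tcp_rot: [1.0, 0.008, 0.001, 0.0]
contact_force: [1.1, -0.8, 0.2]
opening: 0.493
finger_force: 40.6
```

```bash
python3 -m handwheel '[0.24,0.1,0,0,0,0, 0.24,0.1,0,0,0,0, 0.24,0.1,0,0,0,0, 0.24,0.1,0,0,0,0, 0.1,0.25,0,0,0,0]'; python3 -m handwheel '[0.1,0.25,0,0,0,0, 0.1,0.25,0,0,0,0, 0.1,0.25,0,0,0,0, 0,0.03,0,0,0,0, 0,0,0,0,0,0]'
```

```text
time: 13.03
eef_pos: [0.6019, 0.022, 0.1901]
tcp_rot: [1.0, 0.006, 0.003, 0.001]
contact_force: [0.3, 0.1, -0.2]
opening: 0.493
finger_force: 40.6
time: 13.45
eef_pos: [0.643, 0.1433, 0.1889]
tcp_rot: [1.0, 0.01, 0.001, -0.0]
contact_force: [-0.2, 0.6, -1.1]
opening: 0.491
finger_force: 40.7
```

```bash
python3 -m handwheel '[0,-0.015,-0.2,0,0,0, 0,0,-0.2,0,0,0, 0,0,-0.2,0,0,0, 0,0,-0.11,0,0,0, 0,0,0,0,0,0]'; python3 -m handwheel '[0,0,0,0,0,0, 0,0,0,0,0,0, 0,0,0,0,0,0, 0,0,0,0,0,0]' 0.63; python3 -m handwheel '[0,0,0.2,0,0,0, 0,0,0.25,0,0,0, 0,0,0.25,0,0,0, 0,0,0,0,0,0]'
python3 - <<'E'
from h import *
a,d=shot("f_top","top");b,ds=shot("f_side","side"); cv2.imwrite("pics/f.png",np.hstack([cv2.resize(a[150:350,180:400],(418,380)),cv2.resize(b[150:380,180:400],(363,380))]))
E
```

```text
time: 13.87
eef_pos: [0.6411, 0.1368, 0.0794]
tcp_rot: [1.0, 0.007, -0.002, 0.0]
contact_force: [0.0, -0.3, -0.2]
opening: 0.492
finger_force: 57.5
time: 14.2
eef_pos: [0.6431, 0.138, 0.0826]
tcp_rot: [1.0, 0.007, 0.001, -0.0]
contact_force: [0.8, -0.6, -0.3]
opening: 0.627
finger_force: 0.0
time: 14.53
eef_pos: [0.6474, 0.1387, 0.1974]
tcp_rot: [1.0, 0.008, 0.009, -0.0]
contact_force: [0.7, 0.3, 2.0]
opening: 0.629
finger_force: 0.0
```

View pics/f.png

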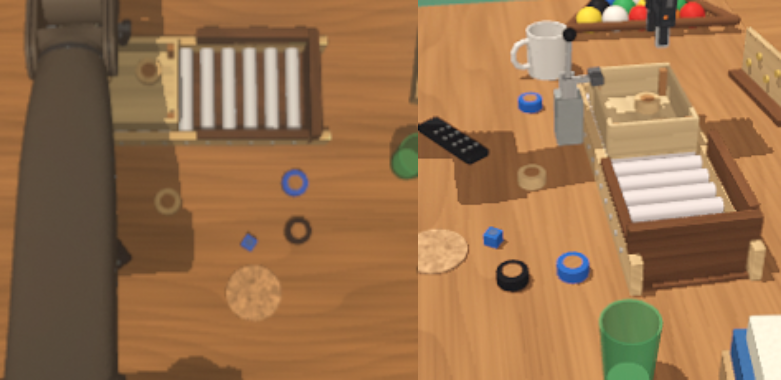

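One puck is visible in the crate at left (148,70), and the second shows behind it in the side view at (648,102). The third puck at left (167,201) is unmoved, at about (0.426, 0.018).

```bash
python3 -m handwheel '[-0.1,-0.25,0,0,0,0, -0.1,-0.25,0,0,0,0, -0.1,-0.25,0,0,0,0, -0.23,-0.01,0,0,0,0, -0.23,-0.01,0,0,0,0]' 0.85; python3 -m handwheel '[-0.23,-0.01,0,0,0,0, -0.23,-0.01,-0.1,0,0,0, -0.22,-0.01,-0.15,0,0,0, 0,0,-0.25,0,0,0, 0,0,-0.2,0,0,0]';python3 -m handwheel '[0,0,0,0,0,0]'
```

```text
time: 15.05
eef_pos: [0.5269, 0.021, 0.1845]
tcp_rot: [1.0, 0.006, -0.002, -0.0]
contact_force: [0.6, 0.3, 0.2]
opening: 0.854
finger_force: 0.0
time: 15.47
eef_pos: [0.4235, 0.0188, 0.0795]
tcp_rot: [1.0, 0.007, -0.0, 0.0]
contact_force: [-0.7, -0.1, 0.2]
opening: 0.849
finger_force: 0.0
time: 15.55
eef_pos: [0.4199, 0.0195, 0.0748]
tcp_rot: [1.0, 0.007, -0.007, -0.001]
contact_force: [-1.3, 0.3, -0.2]
opening: 0.849
finger_force: 0.0
```

```bash
python3 -m handwheel '[0,0,-0.12,0,0,0, 0,0,-0.12,0,0,0, 0,0,-0.08,0,0,0, 0,0,0,0,0,0]'; python3 -m handwheel '[0,0,0,0,0,0, 0,0,0,0,0,0, 0,0,0,0,0,0, 0,0,0,0,0,0, 0,0,0,0,0,0]' 0.3 40; python3 -m handwheel '[0,0,0.1,0,0,0, 0,0,0.2,0,0,0, 0,0,0.25,0,0,0, 0,0,0.25,0,0,0, 0,0,0.25,0,0,0]'
```

```text
time: 15.88
eef_pos: [0.4249, 0.0187, 0.0316]
tcp_rot: [1.0, 0.008, -0.003, -0.001]
contact_force: [-0.4, -0.4, 0.1]
opening: 0.85
finger_force: 0.0
time: 16.3
eef_pos: [0.4278, 0.0182, 0.0351]
tcp_rot: [1.0, 0.008, 0.001, 0.0]
contact_force: [-0.9, 1.5, 5.5]
opening: 0.484
finger_force: 39.6
time: 16.72
eef_pos: [0.4262, 0.0185, 0.1931]
tcp_rot: [1.0, 0.008, 0.001, 0.0]
contact_force: [1.0, 0.3, -0.2]
opening: 0.48
finger_force: 40.4
```

```bash
python3 -m handwheel '[0.21,0.058,0,0,0,0, 0.21,0.058,0,0,0,0, 0.21,0.058,0,0,0,0, 0.21,0.058,0,0,0,0, 0.21,0.058,0,0,0,0]'; python3 -m handwheel '[0,0,0,0,0,0, 0,0,-0.2,0,0,0, 0,0,-0.2,0,0,0, 0,0,-0.2,0,0,0, 0,0,-0.1,0,0,0]';  python3 -m handwheel '[0,0,0,0,0,0, 0,0,0,0,0,0]'
```

```text
time: 17.13
eef_pos: [0.5856, 0.0625, 0.1919]
tcp_rot: [1.0, 0.008, 0.001, 0.0]
contact_force: [0.3, -0.3, -0.0]
opening: 0.481
finger_force: 40.5
time: 17.55
eef_pos: [0.5815, 0.062, 0.0826]
tcp_rot: [1.0, 0.008, -0.003, -0.0]
contact_force: [-12.1, -0.5, 38.7]
opening: 0.48
finger_force: 44.9
time: 17.72
eef_pos: [0.5835, 0.0619, 0.0857]
tcp_rot: [1.0, 0.008, -0.001, -0.0]
contact_force: [1.6, -0.4, 0.2]
opening: 0.483
finger_force: 70.7
```

```bash
python3 -m handwheel '[0,0,0,0,0,0, 0,0,0,0,0,0, 0,0,0,0,0,0, 0,0,0,0,0,0]' 0.63; python3 -m handwheel '[0,0,0.2,0,0,0, 0,0,0.25,0,0,0, 0,0,0.25,0,0,0, 0,-0.25,0,0,0,0, 0,-0.25,0,0,0,0]';python3 -m handwheel '[-0.05,-0.27,0,0,0,0, -0.05,-0.27,0,0,0,0, -0.05,-0.27,0,0,0,0, -0.05,-0.27,0,0,0,0, 0,0,0,0,0,0]'
python3 - <<'E'
from h import *
a,d=shot("g_top","top");b,ds=shot("g_side","side"); cv2.imwrite("pics/g.png",np.hstack([cv2.resize(a[150:350,180:400],(418,380)),cv2.resize(b[150:380,180:400],(363,380))]))
E
```

```text
time: 18.05
eef_pos: [0.5847, 0.0618, 0.0871]
tcp_rot: [1.0, 0.008, 0.001, 0.0]
contact_force: [-0.2, 0.1, -0.4]
opening: 0.635
finger_force: 0.0
time: 18.47
eef_pos: [0.5863, -0.0128, 0.1959]
tcp_rot: [1.0, 0.01, 0.004, 0.001]
contact_force: [0.9, -0.5, 0.1]
opening: 0.629
finger_force: 0.0
time: 18.88
eef_pos: [0.5531, -0.1816, 0.1919]
tcp_rot: [1.0, 0.004, 0.001, 0.002]
contact_force: [0.3, 0.3, 0.0]
opening: 0.633
finger_force: 0.0
```

View pics/g.png

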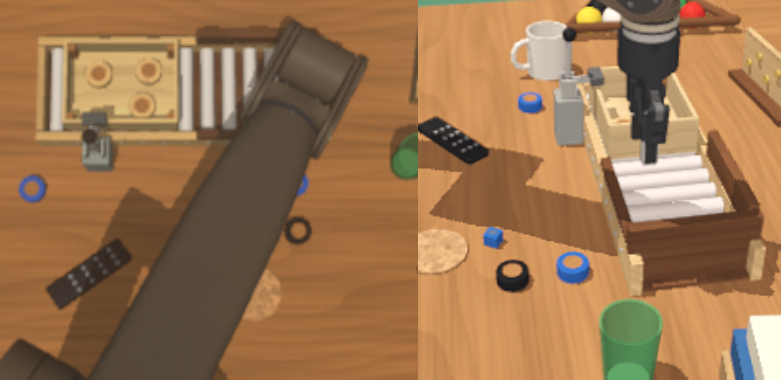

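All three pucks lie flat in the crate at left (98,73), (148,70) and (143,104), and the clamp is still on. Next I'll swing the clamp back.

```bash
python3 -m handwheel '[0,0.1,0.2,0,0,0, 0,0.1,0.2,0,0,0, -0.04,0.22,0.15,0,0,0, -0.05,0.25,0.03,0,0,0, -0.05,0.25,0,0,0,0]' 0.7; python3 -m handwheel '[-0.05,0.25,0,0,0,0, -0.05,0.25,0,0,0,0, -0.05,0.25,0,0,0,0, -0.05,0.25,0,0,0,0, 0,0.19,0,0,0,0]';python3 -m handwheel '[0,0,0,0,0,0, 0,0,0,0,0,0]'
```

```text
time: 19.4
eef_pos: [0.5339, -0.0347, 0.2815]
tcp_rot: [1.0, 0.008, 0.003, 0.0]
contact_force: [0.3, 1.0, 0.4]
opening: 0.704
finger_force: 0.0
time: 19.82
eef_pos: [0.5009, 0.1457, 0.2783]
tcp_rot: [1.0, 0.01, -0.0, -0.001]
contact_force: [0.6, -1.0, -0.9]
opening: 0.702
finger_force: 0.0
time: 19.98
eef_pos: [0.5021, 0.1442, 0.2781]
tcp_rot: [1.0, 0.01, 0.0, -0.0]
contact_force: [0.6, -0.7, -0.9]
opening: 0.701
finger_force: 0.0
```

```bash
python3 -m handwheel '[0,-0.053,0,0,0,0, 0,0,-0.2,0,0,0, 0,0,-0.2,0,0,0, 0,0,-0.15,0,0,0, 0,0,0,0,0,0]'; python3 -m handwheel '[0,0,0,0,0,0, 0,0,0,0,0,0, 0,0,0,0,0,0, 0,0,0,0,0,0, 0,0,0,0,0,0]' 0.1 30;python3 -m handwheel '[0,0,0,0,0,0]'
```

```text
time: 20.4
eef_pos: [0.4997, 0.1316, 0.1897]
tcp_rot: [1.0, 0.007, -0.005, 0.001]
contact_force: [-1.4, -0.0, -0.6]
opening: 0.697
finger_force: 0.0
time: 20.82
eef_pos: [0.5044, 0.1362, 0.1982]
tcp_rot: [1.0, 0.007, 0.002, -0.004]
contact_force: [0.9, 9.6, 0.8]
opening: 0.255
finger_force: 29.3
time: 20.9
eef_pos: [0.5044, 0.1362, 0.1982]
tcp_rot: [1.0, 0.007, 0.002, -0.004]
contact_force: [0.2, 9.2, -0.3]
opening: 0.256
finger_force: 29.3
```

```bash
python3 -m handwheel '[0,0.015,0,0,0,0, -0.04,0,0,0,0,0, -0.056,0,-0.008,0,0,0, -0.056,0,-0.009,0,0,0, -0.053,0,-0.019,0,0,0]'; python3 -m handwheel '[-0.053,0,-0.02,0,0,0, -0.048,0,-0.029,0,0,0, -0.048,0,-0.03,0,0,0, -0.042,0,-0.038,0,0,0, -0.042,0,-0.039,0,0,0]';python3 -m handwheel '[-0.033,0,-0.046,0,0,0, -0.033,0,-0.046,0,0,0, 0,0,0,0,0,0, 0,0,0,0,0,0]'
```

```text
time: 21.32
eef_pos: [0.4733, 0.136, 0.1929]
tcp_rot: [1.0, 0.008, 0.003, -0.001]
contact_force: [-0.5, 2.8, 7.7]
opening: 0.256
finger_force: 30.5
time: 21.73
eef_pos: [0.4367, 0.1356, 0.1671]
tcp_rot: [1.0, 0.008, 0.001, 0.0]
contact_force: [1.6, 1.0, 1.3]
opening: 0.256
finger_force: 31.0
time: 22.07
eef_pos: [0.4265, 0.1355, 0.1517]
tcp_rot: [1.0, 0.008, -0.001, 0.0]
contact_force: [-1.4, 1.2, -0.1]
opening: 0.254
finger_force: 31.4
```

```bash
python3 -m handwheel '[0,0,0,0,0,0, 0,0,0,0,0,0, 0,0,0,0,0,0, 0,0,0,0,0,0]' 0.7; python3 -m handwheel '[0,0,0.2,0,0,0, 0,0,0.25,0,0,0, 0,0,0.25,0,0,0, 0,0,0.15,0,0,0, 0.15,0.2,0,0,0,0]'; python3 -m handwheel '[0.2,0.17,0,0,0,0, 0.2,0.17,0,0,0,0, 0.2,0.15,0,0,0,0, 0.24,0.1,0,0,0,0, 0.24,0.05,0,0,0,0]' 0; python3 -m handwheel '[0,0,0,0,0,0, 0,0,0,0,0,0]'
python3 - <<'E'
from h import *
a,d=shot("i_top","top");b,ds=shot("i_side","side"); cv2.imwrite("pics/i.png",np.hstack([cv2.resize(a[150:350,180:400],(418,380)),cv2.resize(b[150:380,180:400],(363,380))]))
E
```

```text
time: 22.4
eef_pos: [0.4274, 0.1355, 0.1525]
tcp_rot: [1.0, 0.008, -0.0, 0.0]
contact_force: [0.0, 1.2, -0.5]
opening: 0.701
finger_force: 0.0
time: 22.82
eef_pos: [0.4517, 0.1639, 0.2885]
tcp_rot: [1.0, 0.006, 0.007, 0.0]
contact_force: [1.8, -0.9, 1.3]
opening: 0.702
finger_force: 0.0
time: 23.23
eef_pos: [0.613, 0.2639, 0.2796]
tcp_rot: [1.0, 0.009, -0.0, -0.0]
contact_force: [0.8, -0.7, -0.4]
opening: 0.005
finger_force: 0.0
time: 23.4
eef_pos: [0.6129, 0.2617, 0.2777]
tcp_rot: [1.0, 0.008, -0.002, 0.001]
contact_force: [0.1, -0.2, -0.1]
opening: 0.002
finger_force: 0.0
```

View pics/i.png

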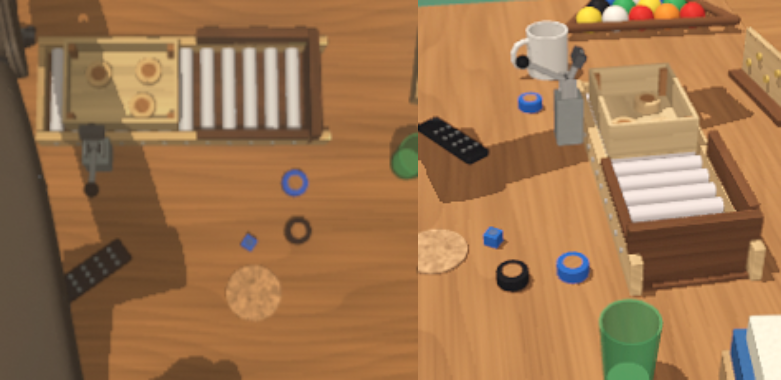

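The clamp is fully back (knob low at left (91,189)), the crate hasn't moved and all three pucks are in it. I'll go down behind the loading end and push.

```bash
python3 -m handwheel '[0,0,-0.26,0,0,0, 0,0,-0.26,0,0,0, 0,0,-0.26,0,0,0, 0,0,-0.26,0,0,0, 0,0,-0.24,0,0,0]'; python3 -m handwheel '[0,0,0,0,0,0, 0,-0.08,0,0,0,0, 0,-0.08,0,0,0,0, 0,-0.06,0,0,0,0, 0,-0.04,0,0,0,0]'; python3 -m handwheel '[0,-0.04,0,0,0,0, 0,-0.04,0,0,0,0, 0,-0.05,0,0,0,0, 0,-0.05,0,0,0,0, 0,-0.06,0,0,0,0]'
```

```text
time: 23.92
eef_pos: [0.6106, 0.2613, 0.0879]
tcp_rot: [1.0, 0.008, 0.001, -0.0]
contact_force: [0.8, 0.2, 0.1]
opening: 0.002
finger_force: 0.0
time: 24.33
eef_pos: [0.6141, 0.2213, 0.0924]
tcp_rot: [1.0, 0.007, 0.003, -0.0]
contact_force: [-0.4, -0.4, -0.0]
opening: 0.002
finger_force: 0.0
time: 24.75
eef_pos: [0.6127, 0.1868, 0.0892]
tcp_rot: [1.0, 0.008, 0.001, -0.001]
contact_force: [0.1, 2.3, 2.1]
opening: -0.0
finger_force: 1.4
```

```bash
python3 -m handwheel '[0,-0.06,0,0,0,0, 0,-0.06,0,0,0,0, 0,-0.06,0,0,0,0, 0,-0.06,0,0,0,0, 0,-0.06,0,0,0,0]'; python3 -m handwheel '[0,-0.06,0,0,0,0, 0,-0.06,0,0,0,0, 0,-0.06,0,0,0,0, 0,-0.06,0,0,0,0, 0,-0.06,0,0,0,0]'; python3 -m handwheel '[0,-0.06,0,0,0,0, 0,-0.06,0,0,0,0, 0,-0.06,0,0,0,0, 0,-0.06,0,0,0,0, 0,-0.06,0,0,0,0]'; python3 -m handwheel '[0,-0.04,0,0,0,0, 0,-0.04,0,0,0,0, 0,-0.04,0,0,0,0, 0,-0.04,0,0,0,0, 0,-0.03,0,0,0,0]'
```

```text
time: 25.17
eef_pos: [0.6121, 0.1407, 0.0882]
tcp_rot: [1.0, 0.008, 0.0, -0.0]
contact_force: [1.9, 1.8, 0.9]
opening: -0.002
finger_force: 1.1
time: 25.58
eef_pos: [0.6118, 0.0958, 0.088]
tcp_rot: [1.0, 0.008, -0.0, -0.0]
contact_force: [2.2, 2.4, -0.1]
opening: 0.001
finger_force: 1.1
time: 26.0
eef_pos: [0.6117, 0.0508, 0.0881]
tcp_rot: [1.0, 0.008, -0.0, 0.0]
contact_force: [1.2, 1.8, -0.2]
opening: 0.001
finger_force: 0.9
time: 26.42
eef_pos: [0.6118, 0.0225, 0.0881]
tcp_rot: [1.0, 0.008, -0.0, 0.0]
contact_force: [1.4, 0.8, -1.3]
opening: -0.002
finger_force: 0.7
```

```bash
python3 -m handwheel '[0,-0.04,0,0,0,0, 0,-0.04,0,0,0,0, 0,-0.03,0,0,0,0, 0,-0.03,0,0,0,0, 0,-0.03,0,0,0,0]'; python3 -m handwheel '[0,-0.02,0,0,0,0, 0,-0.02,0,0,0,0, 0,-0.02,0,0,0,0, 0,-0.02,0,0,0,0]';python3 -m handwheel '[0,-0.02,0,0,0,0, 0,-0.02,0,0,0,0]'
```

```text
time: 26.83
eef_pos: [0.612, -0.0027, 0.0883]
tcp_rot: [1.0, 0.008, 0.0, -0.0]
contact_force: [1.0, 1.6, -0.8]
opening: -0.003
finger_force: 0.8
time: 27.17
eef_pos: [0.612, -0.0145, 0.0884]
tcp_rot: [1.0, 0.008, 0.0, -0.0]
contact_force: [0.6, 2.6, 0.2]
opening: -0.002
finger_force: 0.7
time: 27.33
eef_pos: [0.613, -0.0157, 0.0886]
tcp_rot: [1.0, 0.006, 0.002, -0.005]
contact_force: [6.2, 25.2, -0.9]
opening: -0.001
finger_force: 12.6
```

It stopped at about y = -0.016 with 25 N, so the crate is against the stop. I'll back off, rise and check.

```bash
python3 -m handwheel '[0,0,0,0,0,0, 0,0.03,0,0,0,0, 0,0.05,0,0,0,0, 0,0.15,0,0,0,0, 0,0.1,0.2,0,0,0]'; python3 -m handwheel '[0,0.1,0.25,0,0,0, 0,0.2,0.25,0,0,0, 0,0.25,0.1,0,0,0, 0,0.25,0,0,0,0, 0,0.25,0,0,0,0]'; python3 -m handwheel '[0,0.1,0,0,0,0, 0,0,0,0,0,0]'
python3 - <<'E'
from h import *
a,d=shot("j_top","top");b,ds=shot("j_side","side"); cv2.imwrite("pics/j.png",np.hstack([cv2.resize(a[150:350,180:400],(418,380)),cv2.resize(b[150:380,180:400],(363,380))]))
P=cloud("top",d).reshape(-1,3); q=P[(P[:,2]>.099)&(P[:,2]<.11)&(P[:,0]>.55)&(P[:,0]<.67)&(P[:,1]<.1)&(P[:,1]>-.35)]
h=np.sort(q[:,1]); print("rim +y edge",h[-5:], "inner/stop rows",np.histogram(q[:,1],bins=np.arange(-.27,.0,.01)))
q=P[(abs(P[:,2]-.095)<.004)&(P[:,0]>.57)&(P[:,0]<.65)&(P[:,1]<-.15)&(P[:,1]>-.3)]; print("stop y",q[:,1].min(),q[:,1].max())
E
```

```text
time: 27.75
eef_pos: [0.6072, 0.03, 0.1119]
tcp_rot: [1.0, 0.007, -0.007, -0.0]
contact_force: [-0.3, 0.6, -0.1]
opening: 0.0
finger_force: 0.0
time: 28.17
eef_pos: [0.6129, 0.1837, 0.2062]
tcp_rot: [1.0, 0.007, 0.002, 0.0]
contact_force: [0.2, 0.1, -0.5]
opening: 0.003
finger_force: 0.0
time: 28.33
eef_pos: [0.6113, 0.2006, 0.2033]
tcp_rot: [1.0, 0.01, -0.0, 0.0]
contact_force: [-0.1, -0.9, -0.5]
opening: 0.001
finger_force: 0.0
rim +y edge [-0.02754429 -0.02753072 -0.0275171  -0.02749947 -0.02746092] inner/stop rows (array([ 0,  0,  0,  6, 19, 72,  6,  5,  3,  3,  4,  3,  3,  3,  3,  3,  4,
        3,  3,  3,  3,  4,  6, 44, 30,  0]), array([-0.27, -0.26, -0.25, -0.24, -0.23, -0.22, -0.21, -0.2 , -0.19,
       -0.18, -0.17, -0.16, -0.15, -0.14, -0.13, -0.12, -0.11, -0.1 ,
       -0.09, -0.08, -0.07, -0.06, -0.05, -0.04, -0.03, -0.02, -0.01]))
stop y -0.234699415470149 -0.21081656582341707
```

View pics/j.png

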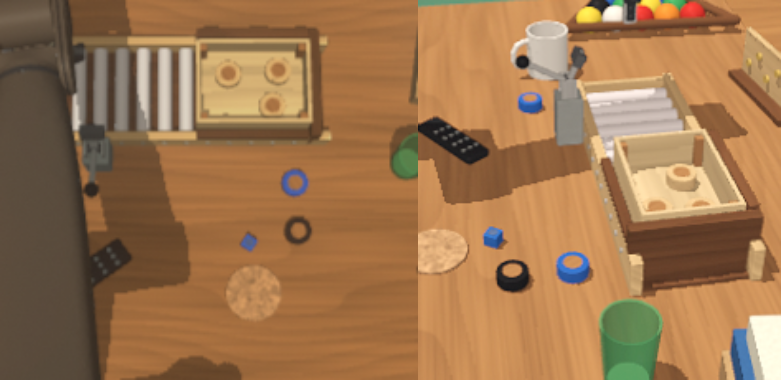

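The crate is home against the stop: its rim edge is at y = -0.0275, where about -0.028 was expected. All three pucks are inside, the clamp is back, and the mug and tumbler are standing.

```bash
python3 -c "
from plant import ctrl
print(ctrl.sign_off())"
```

```text
the job is handed in; nothing more can be done
None
```

The job is handed in (no verdict was returned): all three pucks present are in the crate, the crate is home against the back stop, the clamp is fully back, and the mug and tumbler were left alone.

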